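# Cover the sugar canister and hold the pantry bin open

### The arm

A 7-joint arm with a two-finger parallel gripper is mounted at the origin on the work surface. World frame = base frame: x ahead of the robot, y to its left, z up, the work surface at z = 0. Lengths are in m, angles in rad, forces in N, time in s.
With the tool pointing down it reaches from about 0.425 to 0.925 m from the base axis. Payload 6.8 kg.
Tool frame: the origin (TCP) lies midway between the tips of the shut fingers; the grasp point (between the pads) lies 19 mm behind it (bot.grasp_offset is the distance from the TCP to the grasp point, in m); z points along the fingers, x is the direction in which the jaws open and shut, and the axes are right-handed (so a half turn about z gives the same grasp; the last joint's range is limited). The gripper opens to 85 mm and grips with 20 to 120 N. Pads are 22 mm wide; open, the fingers measure 114 mm over their backs; the gripper's body (76 mm by 85 mm) begins 54 mm behind the grasp point. The pads swing forward as they close: fully open they stand 13 mm farther back than shut.
Start: joints at [1.203, 0.477, 0.022, 1.555, -0.011, 1.109, -0.083], TCP at [0.173, -0.652, 0.231] pointing down, gripper open.
Joint ranges: [-2.96, 2.96], [-0.34, 2.1], [-1.41, 1.46], [0.24, 2.44], [-1.37, 4.51], [0.17, 1.92], [-2.96, 2.96]. Speed limits (rad/s): [2.39, 2.39, 3.14, 3.14, 3.14, 3.14, 3.14].

### API

Orientations are given as a unit quaternion [w, x, y, z].
In Python, from station import bot, imaging gives the robot as it stands. The module is installed in compiled form; this text tells all that it offers.
- The arm moves only by the tool apply_moves, never from a script. Its argument "increments" is a list of rows, each a list of 7 numbers: the shift along the tool's x, y, z in mm, then the turn, a rotation vector about the tool's x, y, z in degrees, then the closure, from -1 (fully open) to 1 (shut). In form: [[dx, dy, dz, rx, ry, rz, grip], ...]. A call has exactly 8 rows; each row shifts and turns the pose as measured when the row begins, along the tool's axes as they then stand; what a row does not reach is not made up. A row lasts 1/8 s, in which the tool goes at most 62.5 mm and 10.7 degrees, less where a joint would pass 70% of its speed; a pose out of reach is approached as far as the arm can. A call with a gripper value outside its range is refused whole. The fingers move at their own pace and stop on an object; "grip_force" is the grip in N (left out, the last holds). Time passes only in rows, so rows that do not move let the fingers close, or fill a call up. It gives the time, the measured TCP pose, the force and the opening at its end, in the units of the state.
- bot.get_obs(): the state, without advancing time (a new reading comes with each control period).
- imaging.read_camera(name): name is "side" or "top" or "wrist"; returns the picture (420x560x3 uint8, red, green, blue); there is no depth.
- imaging.get_calibration(name): a dict with "K" (3x3 intrinsics, pixels), "extrinsics" (4x4, takes a point from camera to world coordinates). Camera axes: x right, y down, z forward; pixel columns grow to the right and rows downward; lengths in m; the calibration is good to about 2 mm. A picture is of the moment at which its call begins: read the wrist's pose just before it. get_calibration takes no time and is no camera call; for the wrist camera it gives the pose at the moment of the call.
- bot.hand_in(): hands the job in, once; it reports no verdict.
The state is a dict: "t": time; "q": joint angles; "joint_vel": joint speeds; "joint_torque": joint torques, N m; "eef_pos": TCP position; "tool_rot": TCP orientation; "contact_force": force on the tool from outside, world axes, zero at the start; "torque": the same for the moment, N m; "gripper_width": opening from 0.0 (shut) to 1.0 (fully open).
Only numpy, scipy, OpenCV 4.12 (cv2) and the standard library are available. Lean on these libraries where they do the work, as an engineer would, in place of code of your own. Each camera call takes 0.05 s, during which the arm holds its last target.

### The job

Put the loose bamboo lid on the blue canister where it stands, so that it sits fully home and level, and let go of it. Then lift the hinged lid of the oak bin and keep holding it open at about 50 degrees, without letting it drop, so that I can put the canister away in the bin: you finish while still holding the lid there, and nothing else props it. Do not push the canister about or disturb the red wine glass, the tin and the spice jar.

Things in the scene. Friction and masses are not known exactly. Their poses are not given: they have to be found in the camera images.
- bin: fixed light-oak storage bin, open box 220 (its x) x 320 (its y) x 140 high, walls and floor 12 thick; origin at the centre of its underside, z up. Its hinge side is its -x side, facing roughly towards the robot; it opens on its +x side, away from the robot. It may stand to the robot's left or right, with the board on the other side
- bin_lid (a joint): hinge of the bin's lid, rad: 0 = shut (level on the rim), growing as the +x edge rises; 50 degrees = 0.873; stops at 1.4. The lid falls shut by itself from any angle. Lid: oak panel 232 (x) x 326 (y) x 12 thick, about 0.4 to 0.75 kg, its underside at the rim's height when shut, its +x edge standing 12 beyond the bin's outer face
- bin_hinge (a point): a point on the lid's hinge axis, at mid-length: on the bin's -x outer face, 140 above the counter; the axis runs along the y axis of the bin
- bin_lid_handle (a point): middle of the black round-bar pull on top of the bin's lid: bar 10 in diameter, 120 long along the bin's y, parallel to the hinge; its centre line is 35 above the lid's top face (47 above the hinge level when shut), 195 from the hinge axis measured along the lid; clear between its two end posts for 110
- board: fixed dark wooden board 220 (its x) x 330 (its y) x 15 thick lying on the counter; origin at the centre of its underside, z up. The canister and its lid are on it
- canister: loose blue stoneware canister, round, upright on the board: outer radius 52, height 80, wall 5, sugar cubes inside up to about 60 above its underside, below the plug, 0.5 to 0.8 kg; origin at the centre of its underside, z up
- canister_rim (a point): centre of the canister's mouth, at the height of its rim (80 above its underside)
- canister_lid: loose bamboo lid of the canister, about 0.12 kg, lying knob up on the board: black plug below (radius 43, 10 high, slightly chamfered) that drops into the canister's mouth (inner radius 47), disc radius 55, 9 thick (from 10 to 19 above the origin), and a round knob 26 in diameter, 30 tall on top (from 19 to 49 above the origin). Origin at the centre of the plug's underside, z up. Seated, the disc rests on the rim and the origin is 10 below the rim
- tin: food tin with red label, radius 37, height 110, standing on the counter beyond the bin; origin at the centre of its underside. Leave alone
- goblet: red wine glass on a stem, foot and bowl radius about 35, height 150, standing on the counter beyond the board; origin at the centre of its underside. Fragile, leave alone
- spice_jar: small jar with black cap and yellow label, radius 22, height 90, standing on the counter on the robot's side of the board; origin at the centre of its underside. Leave alone
Mind the look-alikes: they are no part of the job. There is more than one size of the canister_lid; the one meant has the size given above. What is shaped like the canister but purple is not meant.

How it is judged:
On the way, in this order (a step that is already met when the one before it is completed fails the run):
1. the bamboo lid sits fully home and level on the canister, let go, with the bin still shut (horizontal distance between canister_lid and canister_rim below 0.007 m and z of canister_lid in the frame of canister_rim between -0.014 and -0.007 m and angle between canister_lid's own z axis and vertical below 0.06 rad and contact force between the fingers and canister_lid below 0.1 N and value of joint bin_lid below 0.1 rad), for 0.2 s.
2. the bin's lid is lifted by more than 25 degrees (value of joint bin_lid above 0.44 rad), for 0.1 s.
At the end, for the whole second after the job is handed in: The robot holds the bin's lid still at 50 degrees, +-8 (contact over 0.4 N); no loose thing touches it. The bamboo lid is within 7 mm of the canister's axis, disc within 3 mm of the rim, level within 3 degrees, untouched; the canister stands within 40 mm of its start (value of joint bin_lid between 0.733 and 1.013 rad and velocity of joint bin_lid between -0.1 and 0.1 rad/s and contact force between any of the fingers, the arm and bin_lid above 0.4 N and contact force between each of tin, goblet, spice_jar, canister, canister_lid and bin_lid below 0.05 N and horizontal distance between canister_lid and canister_rim below 0.007 m and z of canister_lid in the frame of canister_rim between -0.014 and -0.007 m and angle between each of canister_lid, canister's own z axis and vertical below 0.06 rad and distance of canister from where it was at the start of the episode below 0.04 m and linear speed of canister below 0.02 m/s and contact force between each of the arm, the fingers and canister_lid below 0.1 N); the arm keeps its last pose, push and grip.
It fails at once if the bin's lid is let drop or slammed (closing faster than 1.5 rad/s) (velocity of joint bin_lid below -1.5 rad/s).
It fails at once if the canister is pushed more than 40 mm or tipped (distance of canister from where it was at the start of the episode above 0.04 m or angle between canister's own z axis and vertical above 0.3 rad).
It fails at once if the wine glass, tin or spice jar is disturbed (moved more than 25 mm or tipped) (distance of any of goblet, tin, spice_jar from where it was at the start of the episode above 0.025 m or angle between any of goblet, tin, spice_jar's own z axis and vertical above 0.3 rad).
It also fails if it takes over 51 s, if anything falls off the work surface, if the arm or the gripper's body presses on something with over 40 N, if the wrist force passes 120 N, or if a joint passes its speed limit or range.

## Working session

There is one attempt and no reset: what is moved stays moved. The work goes in short steps, Python scripts to look and compute and a tool call to move; the robot and the scene stay as the last step left them, time stands still between calls to the robot, and variables do not carry over. Pictures are saved under pics/ and viewed, and the job is handed in when it is done.

Besides the shell and the picture viewer there is one more tool, called by a JSON object that holds its "name" and its "arguments". apply_moves: Moves the arm, as the interface text tells. Its arguments: {"type":"object","properties":{"increments":{"type":"array","items":{"type":"array","items":{"type":"number"}}},"grip_force":{"type":"number"}},"required":["increments"]}

```bash
mkdir -p pics
python3 - <<'E'
from station import bot, imaging
import cv2
for n in ["side","top","wrist"]:
    c=imaging.get_calibration(n); print(n,c["K"].round(1).tolist(),c["extrinsics"].round(4).tolist())
    cv2.imwrite(f"pics/{n}0.png",imaging.read_camera(n)[:,:,::-1])
print(bot.get_obs()); print(bot.grasp_offset)
E
```

```text
side [[421.6, 0.0, 281.1], [0.0, 421.6, 206.4], [0.0, 0.0, 1.0]] [[-0.9768, -0.1976, 0.0824, 0.4709], [-0.2137, 0.8754, -0.4337, 0.4121], [0.0135, -0.4412, -0.8973, 1.1119], [0.0, 0.0, 0.0, 1.0]]
top [[453.5, 0.0, 279.1], [0.0, 453.5, 203.2], [0.0, 0.0, 1.0]] [[-0.0227, -0.981, 0.1925, 0.3152], [-0.9994, 0.0277, 0.023, -0.0694], [-0.0279, -0.1919, -0.981, 1.2694], [0.0, 0.0, 0.0, 1.0]]
wrist [[318.1, 0.0, 279.7], [0.0, 318.1, 211.2], [0.0, 0.0, 1.0]] [[0.2565, -0.9316, -0.2573, 0.2372], [-0.9665, -0.2477, -0.067, -0.6336], [-0.0013, 0.2659, -0.964, 0.3734], [0.0, 0.0, 0.0, 1.0]]
{'t': 0.15, 'q': array([ 1.20289771,  0.47762731,  0.0223307 ,  1.55622182, -0.01147613,
        1.10936811, -0.08310376]), 'joint_vel': array([-4.43011504e-04, -2.17515661e-03, -2.91785500e-04, -4.90607176e-03,
        8.49950376e-04, -1.50497224e-04,  5.64343867e-05]), 'joint_torque': array([ 3.82303057e-03, -5.96919894e+01,  1.61050234e+00, -2.81490558e+01,
        1.26322807e-02,  6.40028942e-03, -2.58491605e-05]), 'eef_pos': array([ 0.17326907, -0.6518836 ,  0.23053839]), 'tool_rot': array([-4.06987430e-04,  7.92755576e-01, -6.09539200e-01, -6.27892850e-04]), 'contact_force': array([-0.38105828,  0.82460893,  0.61290194]), 'torque': array([-0.01402558, -0.00010423,  0.02878574]), 'gripper_width': 1.0020393371685816}
0.0187
```

View pics/side0.png

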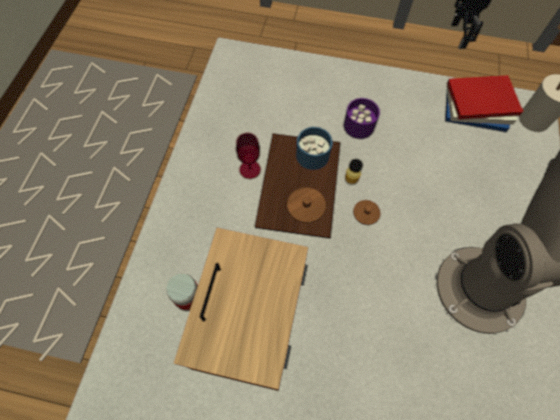

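View pics/top0.png

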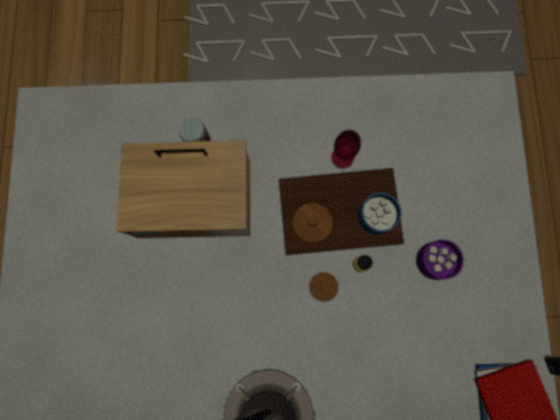

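View pics/wrist0.png

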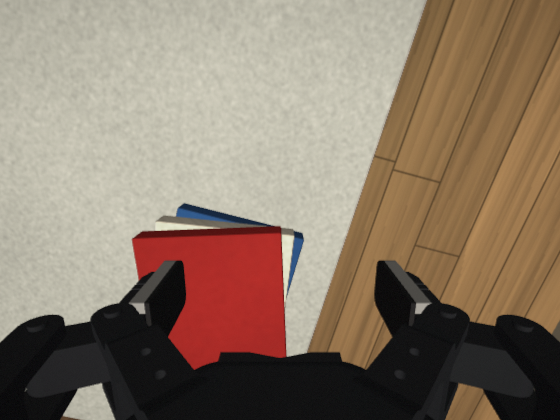

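Two bamboo lids are visible: top (313,222), on the board, and top (323,287), on the counter and smaller. The blue canister is at top (380,214), with a purple look-alike at (440,259). The bin is at upper left with its handle at about (181,152). I'll enlarge to confirm.

Run:
```python
import cv2
t=cv2.imread("pics/top0.png"); s=cv2.imread("pics/side0.png")
cv2.imwrite("pics/tc1.png",cv2.resize(t[160:310,270:420],None,fx=4,fy=4,interpolation=cv2.INTER_CUBIC))
cv2.imwrite("pics/tc2.png",cv2.resize(t[110:250,105:265],None,fx=4.5,fy=4.2,interpolation=cv2.INTER_CUBIC))
cv2.imwrite("pics/sc1.png",cv2.resize(s[120:240,230:390],None,fx=5,fy=5,interpolation=cv2.INTER_CUBIC))
cv2.imwrite("pics/sc2.png",cv2.resize(s[220:390,160:320],None,fx=3.5,fy=3.5,interpolation=cv2.INTER_CUBIC))
```

```text
(no output)
```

View pics/tc1.png

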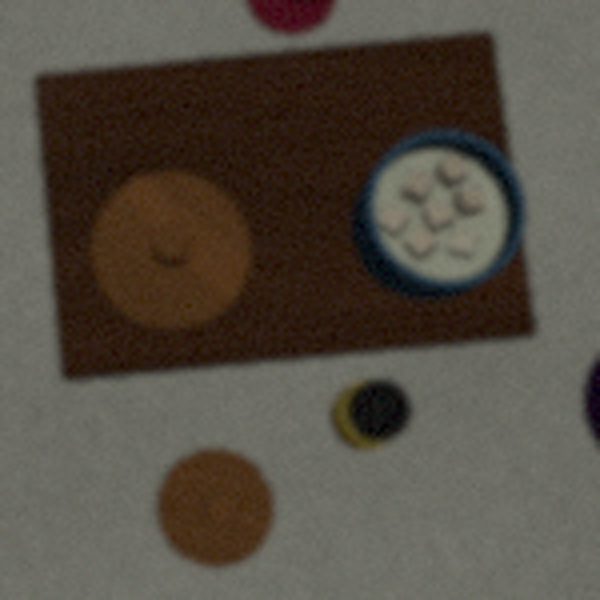

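View pics/tc2.png

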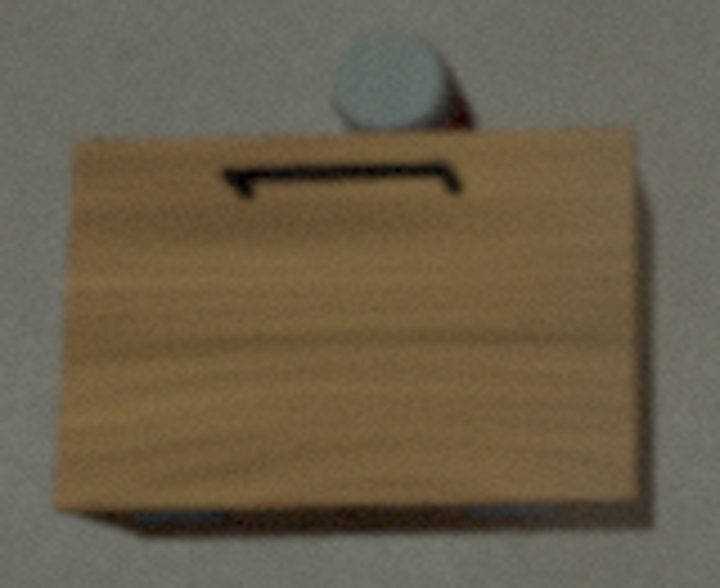

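View pics/sc1.png

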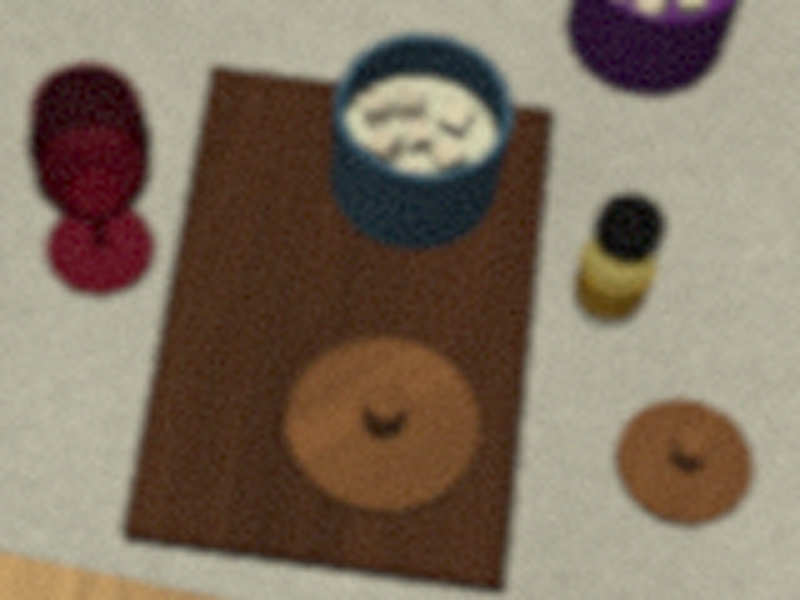

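View pics/sc2.png

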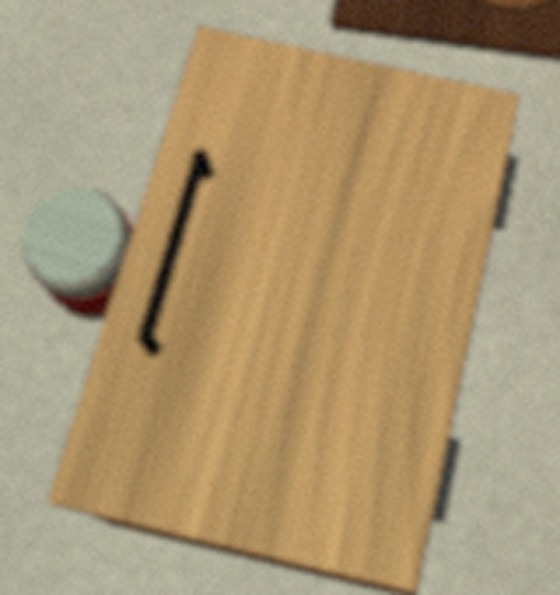

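```bash
cat > h.py <<'E'
import numpy as np
from station import bot, imaging
def ray(c,u,v,z):
    K=c["K"];E=c["extrinsics"]
    d=E[:3,:3]@np.linalg.solve(K,[u,v,1.]); o=E[:3,3]
    return o+d*(z-o[2])/d[2]
def proj(c,P):
    E=c["extrinsics"];p=(np.atleast_2d(P)-E[:3,3])@E[:3,:3]
    q=p@c["K"].T
    return q[:,:2]/q[:,2:]
E
python3 - <<'E'
from h import *
T=imaging.get_calibration("top");S=imaging.get_calibration("side")
t1=lambda x,y:(270+x/4-.375,160+y/4-.375)
t2=lambda x,y:(105+x/4.5,110+y/4.2)
s1=lambda x,y:(230+x/5-.4,120+y/5-.4)
s2=lambda x,y:(160+x/3.5,220+y/3.5)
np.set_printoptions(precision=4,suppress=True)
print("lid top",ray(T,*t1(171,249),.034),"side",ray(S,*s1(382,424),.034))
print("lid knob side", ray(S,*s1(384,405),.064))
print("lid r",ray(T,*t1(91,249),.034)-ray(T,*t1(251,249),.034))
print("small r",ray(T,*t1(158,507),.019)-ray(T,*t1(273,507),.019))
print("can top",ray(T,*t1(444,209),.095),"side",ray(S,*s1(425,108),.095))
print("can w",ray(T,*t1(365,209),.095)-ray(T,*t1(525,209),.095))
for n,a in dict(tl=(77,141),tr=(633,128),br=(638,500),bl=(55,508),h1=(228,174),h2=(455,168)).items():
    print(n,ray(T,*t2(*a),.152 if n[0]!='h' else .187))
for n,a in dict(tl=(50,500),tr=(198,27),br=(518,97),bl=(415,592),h2=(200,153),h1=(147,340)).items():
    print('S',n,ray(S,*s2(*a),.152 if n[0]!='h' else .187))
print("board",[ray(T,*t1(*a),.015)[:2] for a in [(38,76),(492,34),(535,332),(65,378)]])
print("spice",ray(T,*t1(381,409),.09),ray(S,*s1(632,228),.09)); print("goblet",ray(S,*s1(100,250),.0),ray(T,347,144,.14)); 
print("tin",ray(T,*t2(390,80),.11),ray(S,*s2(75,240),.11))
E
```

```text
lid top [ 0.5028 -0.1308  0.034 ] side [ 0.5017 -0.1308  0.034 ]
lid knob side [ 0.502  -0.1276  0.064 ]
lid r [0.003  0.1097 0.    ]
small r [0.0018 0.0776 0.    ]
can top [ 0.5151 -0.3067  0.095 ] side [ 0.5142 -0.3077  0.095 ]
can w [0.0029 0.1039 0.    ]
tl [0.7042 0.362  0.152 ]
tr [0.7023 0.0395 0.152 ]
br [0.4712 0.0387 0.152 ]
bl [0.4751 0.3642 0.152 ]
h1 [0.6687 0.2626 0.187 ]
h2 [0.6684 0.1355 0.187 ]
S tl [0.7022 0.3628 0.152 ]
S tr [0.702  0.0406 0.152 ]
S br [0.4715 0.0428 0.152 ]
S bl [0.4731 0.3654 0.152 ]
S h2 [0.6672 0.14   0.187 ]
S h1 [0.6655 0.2631 0.187 ]
board [array([ 0.6328, -0.0417]), array([ 0.6539, -0.365 ]), array([ 0.4413, -0.3795]), array([ 0.4178, -0.0555])]
spice [ 0.3867 -0.2589  0.09  ] [ 0.3846 -0.2564  0.09  ]
goblet [ 0.6941 -0.227   0.    ] [ 0.6883 -0.2226  0.14  ]
tin [0.754  0.1898 0.11  ] [0.75   0.1962 0.11  ]
```

The measurements agree to within about 2 mm between cameras. The board lid's disc radius is 55 mm, so it is the one meant; the other measures 39 mm. The canister is at (0.515,-0.307), the lid at (0.502,-0.131), and the handle at (0.667,0.200,0.187). Next is a planning helper and the approach.

```bash
cat >> h.py <<'E'
from scipy.spatial.transform import Rotation as Ro, Slerp
def R_of(o): 
    q=o["tool_rot"]; return Ro.from_quat([q[1],q[2],q[3],q[0]])
def Rtool(yaw=0.,tilt=0.):
    "jaws along world x turned by yaw deg; tool tilted with a lid opened by tilt deg (about -y)"
    return Ro.from_euler('z',yaw,degrees=True)*Ro.from_euler('y',-tilt,degrees=True)*Ro.from_matrix(np.diag([1.,-1,-1]))
def plan(pos,R,n,o=None):
    o=o or bot.get_obs(); p0=o["eef_pos"];R0=R_of(o)
    s=Slerp([0,1],Ro.concatenate([R0,R])); pos=np.array(pos)
    rows=[]
    for i in range(n):
        a=s(i/n);b=s((i+1)/n); d=(pos-p0)/n
        rows.append(np.r_[a.inv().apply(d)*1000,(a.inv()*b).as_rotvec(degrees=True)])
    print("|d|",np.linalg.norm(pos-p0)/n*1000)
    for r in rows: print(np.round(r,1).tolist())
def st():
    o=bot.get_obs(); print("t",round(o["t"],2),"pos",o["eef_pos"].round(4),"rotxyz",(Rtool().inv()*R_of(o)).as_rotvec(degrees=True).round(2),"F",o["contact_force"].round(2),"w",round(o["gripper_width"],3),"q",o["q"].round(3))
    return o
E
python3 -c "
from h import *
st(); plan([.502,-.131,.2],Rtool(),11)"
```

```text
t 0.15 pos [ 0.1733 -0.6519  0.2305] rotxyz [ 5.000e-02 -8.000e-02  7.511e+01] F [-0.38  0.82  0.61] w 1.002 q [ 1.203  0.478  0.022  1.556 -0.011  1.109 -0.083]
|d| 56.063449108665495
[-38.1, -41.0, 2.8, -0.0, 0.0, -6.8]
[-32.9, -45.3, 2.8, -0.0, 0.0, -6.8]
[-27.3, -48.9, 2.8, -0.0, 0.0, -6.8]
[-21.3, -51.8, 2.8, -0.0, 0.0, -6.8]
[-15.0, -53.9, 2.8, -0.0, 0.0, -6.8]
[-8.5, -55.3, 2.8, -0.0, 0.0, -6.8]
[-1.8, -56.0, 2.8, -0.0, 0.0, -6.8]
[4.8, -55.8, 2.8, -0.0, 0.0, -6.8]
[11.4, -54.8, 2.8, -0.0, 0.0, -6.8]
[17.9, -53.1, 2.8, -0.0, 0.0, -6.8]
[24.0, -50.6, 2.8, -0.0, 0.0, -6.8]
```

{"name": "apply_moves", "arguments": {"increments": [[-38,-41,2.8,0,0,-6.8,-1],[-33,-45,2.8,0,0,-6.8,-1],[-27,-49,2.8,0,0,-6.8,-1],[-21,-52,2.8,0,0,-6.8,-1],[-15,-54,2.8,0,0,-6.8,-1],[-8.5,-55,2.8,0,0,-6.8,-1],[-2,-56,2.8,0,0,-6.8,-1],[5,-56,2.8,0,0,-6.8,-1]], "grip_force": 40}}

```text
t: 1.15
eef_pos: [0.412, -0.2638, 0.2055]
tool_rot: [0.0, 0.986, -0.169, -0.001]
contact_force: [0.5, 0.0, 0.2]
gripper_width: 1.0
```

```bash
python3 -c "
from h import *
st(); plan([.502,-.131,.16],Rtool(),8)"
```

```text
t 1.15 pos [ 0.412  -0.2638  0.2055] rotxyz [-0.06 -0.14 19.49] F [0.53 0.05 0.22] w 1.0 q [ 0.762  0.226 -0.367  1.996  0.102  0.939  0.003]
|d| 20.846299258922038
[5.1, -19.4, 5.7, 0.0, 0.0, -2.4]
[5.9, -19.2, 5.7, 0.0, 0.0, -2.4]
[6.7, -18.9, 5.7, 0.0, 0.0, -2.4]
[7.5, -18.6, 5.7, 0.0, 0.0, -2.4]
[8.3, -18.3, 5.7, 0.0, 0.0, -2.4]
[9.1, -17.9, 5.7, 0.0, 0.0, -2.4]
[9.8, -17.5, 5.7, 0.0, 0.0, -2.4]
[10.5, -17.1, 5.7, 0.0, 0.0, -2.4]
```

{"name": "apply_moves", "arguments": {"increments": [[8.5,-31,9,0,0,-4,-1],[10.5,-30.5,9,0,0,-4,-1],[13,-30,9,0,0,-4,-1],[15,-28.5,9,0,0,-4,-1],[16.5,-28,9,0,0,-3.5,-1],[0,0,0,0,0,0,-1],[0,0,0,0,0,0,-1],[0,0,0,0,0,0,-1]]}}

```text
t: 2.15
eef_pos: [0.506, -0.1218, 0.1586]
tool_rot: [-0.0, 1.0, 0.009, -0.002]
contact_force: [-0.5, 0.0, -0.3]
gripper_width: 1.001
```

Run:
```python
from h import *
import cv2
st(); c=imaging.get_calibration("wrist"); im=imaging.read_camera("wrist")
print(proj(c,[[.502,-.131,.034],[.502,-.131,.064],[.557,-.131,.034],[.447,-.131,.034]]))
cv2.imwrite("pics/w1.png",im[:,:,::-1])
np.save("cw1.npy",c["extrinsics"])
plan([.502,-.131,.038],Rtool(),8)
```

```text
t 2.15 pos [ 0.506  -0.1218  0.1586] rotxyz [ 0.   -0.18 -1.07] F [-0.5   0.02 -0.33] w 1.001 q [ 0.522  0.356 -0.491  1.965  0.216  0.874 -0.064]
[[276.61449195 215.24465417]
 [276.12855574 225.8796336 ]
 [339.41498587 216.40911096]
 [213.77434073 214.07946205]]
|d| 15.122829406316713
[-0.5, 1.1, 15.1, 0.0, 0.0, 0.1]
[-0.5, 1.1, 15.1, 0.0, 0.0, 0.1]
[-0.5, 1.1, 15.1, 0.0, 0.0, 0.1]
[-0.5, 1.1, 15.1, 0.0, 0.0, 0.1]
[-0.5, 1.1, 15.1, 0.0, 0.0, 0.1]
[-0.5, 1.1, 15.1, 0.0, 0.0, 0.1]
[-0.5, 1.1, 15.1, 0.0, 0.0, 0.1]
[-0.5, 1.1, 15.1, 0.0, 0.0, 0.1]
```

View pics/w1.png

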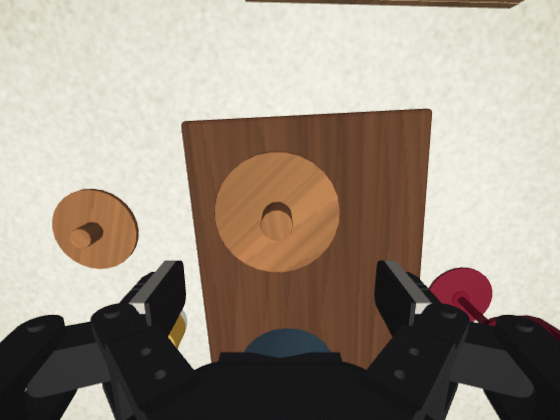

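Run:
```python
from h import *
import cv2
im=cv2.imread("pics/w1.png"); cv2.imwrite("pics/w1c.png",cv2.resize(im[140:290,200:350],None,fx=4,fy=4,interpolation=cv2.INTER_CUBIC))
hsv=cv2.cvtColor(im,cv2.COLOR_BGR2HSV)
```

```text
(no output)
```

View pics/w1c.png

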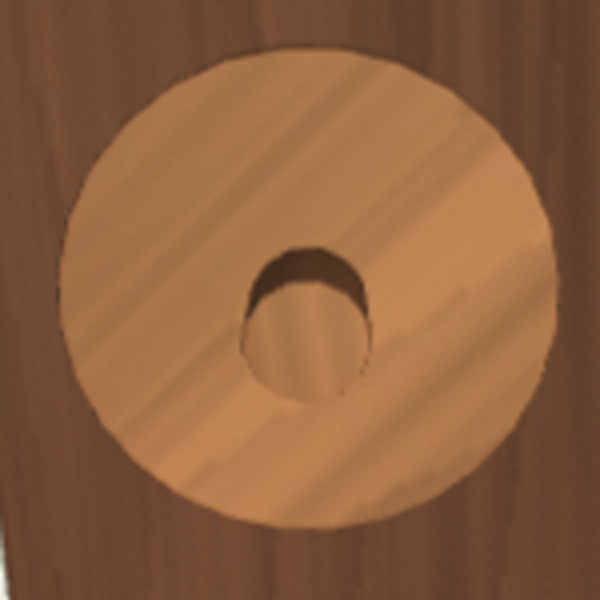

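{"name": "apply_moves", "arguments": {"increments": [[-2,4,20,0,0,0.5,-1],[-2,5,30,0,0,0.5,-1],[0,0,30,0,0,0,-1],[0,0,25,0,0,0,-1],[0,0,11,0,0,0,-1],[0,0,4,0,0,0,-1],[0,0,0,0,0,0,-1],[0,0,0,0,0,0,-1]]}}

```text
t: 3.2
eef_pos: [0.5031, -0.138, 0.0393]
tool_rot: [0.003, 1.0, -0.005, 0.002]
contact_force: [0.1, 1.1, 0.5]
gripper_width: 1.001
```

Run:
```python
from h import *
import cv2
st(); c=imaging.get_calibration("wrist"); im=imaging.read_camera("wrist")
print(proj(c,[[.502,-.1305,.034],[.502,-.1305,.064],[.557,-.131,.034],[.447,-.131,.034]]))
cv2.imwrite("pics/w2.png",im[:,:,::-1])
plan([.502,-.1305,.038],Rtool(),1)
```

```text
t 3.2 pos [ 0.5031 -0.138   0.0393] rotxyz [-0.29  0.21  0.58] F [0.09 1.07 0.51] w 1.001 q [ 0.467  0.53  -0.401  2.045  0.351  0.627 -0.181]
[[279.54461264 249.56696391]
 [279.77005713 277.94176551]
 [389.47999543 249.28158256]
 [169.58794183 251.71189845]]
|d| 7.742786670035389
[-1.2, -7.5, 1.3, 0.3, -0.2, -0.6]
```

View pics/w2.png

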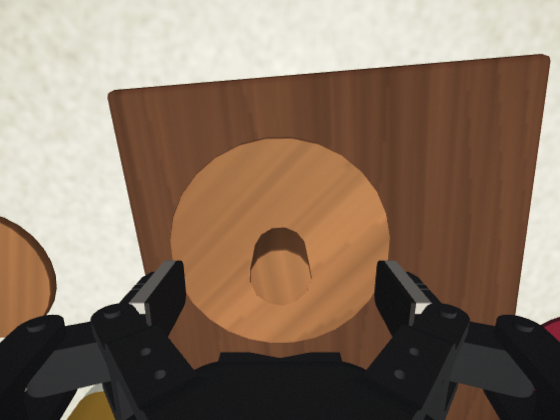

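Knob top at (280,277) against a predicted (280,278), so the position is confirmed. The tool sits 7.5 mm too far in -y. I'll correct that, then close.

{"name": "apply_moves", "arguments": {"increments": [[-1,-7.5,1,0.3,-0.2,-0.6,-1],[0,0,0,0,0,0,-1],[0,0,0,0,0,0,-1],[0,0,0,0,0,0,1],[0,0,0,0,0,0,1],[0,0,0,0,0,0,1],[0,0,0,0,0,0,1],[0,0,0,0,0,0,1]], "grip_force": 40}}

```text
t: 4.25
eef_pos: [0.5029, -0.13, 0.0394]
tool_rot: [0.0, 1.0, 0.001, 0.001]
contact_force: [-0.2, 0.5, -0.4]
gripper_width: 0.29
```

Run:
```python
from h import *
import cv2
st(); im=imaging.read_camera("wrist")
cv2.imwrite("pics/w3.png",im[:,:,::-1])
```

```text
t 4.25 pos [ 0.5029 -0.13    0.0394] rotxyz [-0.    0.11 -0.08] F [-0.18  0.5  -0.41] w 0.29 q [ 0.461  0.53  -0.408  2.048  0.348  0.628 -0.18 ]
```

View pics/w3.png

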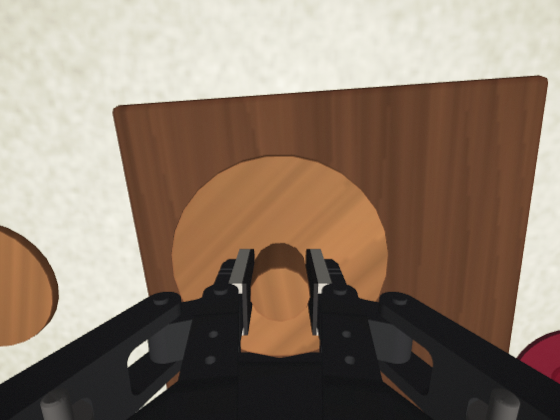

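{"name": "apply_moves", "arguments": {"increments": [[0,0,-5,0,0,0,1],[0,0,-20,0,0,0,1],[0,0,-35,0,0,0,1],[0,0,-35,0,0,0,1],[0,5,-30,0,0,0,1],[1,20,-10,0,0,0,1],[2,30,0,0,0,0,1],[2,30,0,0,0,0,1]]}}

```text
t: 5.3
eef_pos: [0.5069, -0.214, 0.1795]
tool_rot: [-0.001, 1.0, 0.004, 0.0]
contact_force: [0.7, -0.4, -0.6]
gripper_width: 0.287
```

Run:
```python
from h import *
st(); plan([.5147,-.3065,.16],Rtool(),4)
```

```text
t 5.3 pos [ 0.5069 -0.214   0.1795] rotxyz [ 0.06  0.   -0.44] F [ 0.7  -0.42 -0.56] w 0.287 q [ 0.66   0.37  -0.462  1.883  0.2    0.935  0.113]
|d| 23.725130358214287
[1.8, 23.2, 4.9, -0.0, -0.0, 0.1]
[1.8, 23.2, 4.9, -0.0, -0.0, 0.1]
[1.8, 23.1, 4.9, -0.0, -0.0, 0.1]
[1.9, 23.1, 4.9, -0.0, -0.0, 0.1]
```

{"name": "apply_moves", "arguments": {"increments": [[2,27,5,0,0,0,1],[2,25,5,0,0,0,1],[2,18,5,0,0,0,1],[2,12,4,0,0,0,1],[0,7,0,0,0,0.4,1],[0,0,0,0,0,0,1],[0,0,0,0,0,0,1],[0,0,0,0,0,0,1]]}}

```text
t: 6.3
eef_pos: [0.5152, -0.3055, 0.1602]
tool_rot: [-0.001, 1.0, 0.0, -0.0]
contact_force: [-0.0, 0.3, -1.4]
gripper_width: 0.291
```

Run:
```python
from h import *
import cv2
o=st(); 
for n in ["side","wrist","top"]:
    im=imaging.read_camera(n); cv2.imwrite(f"pics/{n}4.png",im[:,:,::-1])
    if n=="side": cv2.imwrite("pics/s4c.png",cv2.resize(im[60:220,230:390,::-1],None,fx=3.7,fy=3.7,interpolation=cv2.INTER_CUBIC))
plan([.5147,-.3065,.16],Rtool(),1)
```

```text
t 6.3 pos [ 0.5152 -0.3055  0.1602] rotxyz [ 0.13 -0.03 -0.03] F [-0.03  0.29 -1.45] w 0.291 q [ 0.75   0.463 -0.416  1.787  0.223  0.94   0.24 ]
|d| 0.9086441472436569
[-0.5, 0.7, 0.2, -0.1, 0.0, 0.0]
```

View pics/s4c.png

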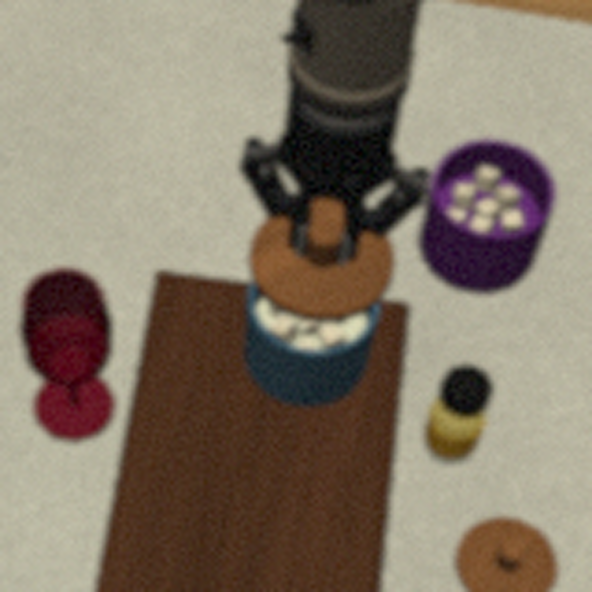

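View pics/wrist4.png

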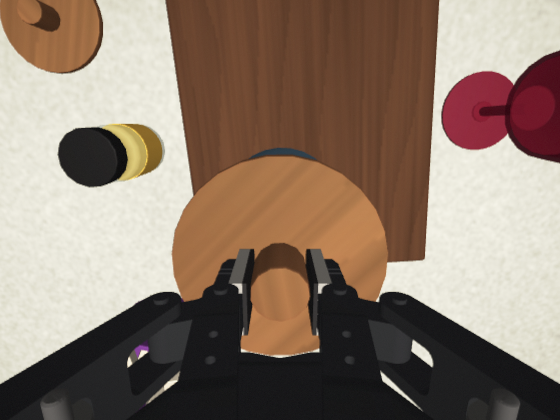

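Run:
```python
from h import *
import cv2
a=np.linspace(0,2*np.pi,200)
def circ(x,y,z,r): return np.c_[x+r*np.cos(a),y+r*np.sin(a),0*a+z]
L=(.5152,-.3058); zl=.1602-.0394+.015
for n,crop in (("wrist",(130,380,150,410)),("side",(90,190,270,370))):
    c=imaging.get_calibration(n); im=cv2.imread(f"pics/{n}4.png"); f=3 if n=="wrist" else 6
    y0,y1,x0,x1=crop; im=cv2.resize(im[y0:y1,x0:x1],None,fx=f,fy=f,interpolation=cv2.INTER_CUBIC)
    for C,col in ((circ(.5147,-.307,.095,.052),(0,255,255)),(circ(.5147,-.307,.095,.047),(0,255,255)),(circ(*L,zl+.019,.055),(0,255,0)),(circ(*L,zl+.01,.055),(0,255,0)),(circ(.5147,-.307,.015,.052),(255,255,0))):
        p=(proj(c,C)-[x0,y0]+.5)*f
        cv2.polylines(im,[p.astype(np.int32)],True,col,1)
    im=im[:600,:800]; cv2.imwrite(f"pics/{n}4o.png",im)
```

```text
(no output)
```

View pics/wrist4o.png

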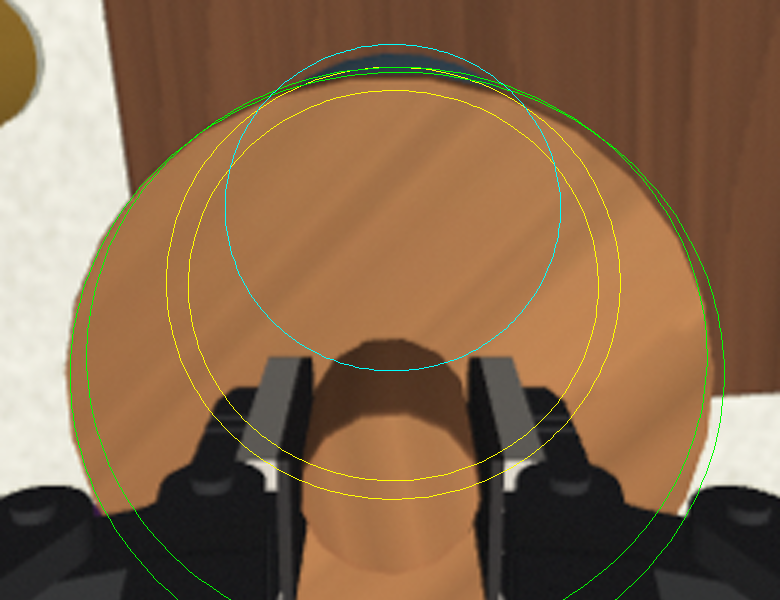

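View pics/side4o.png

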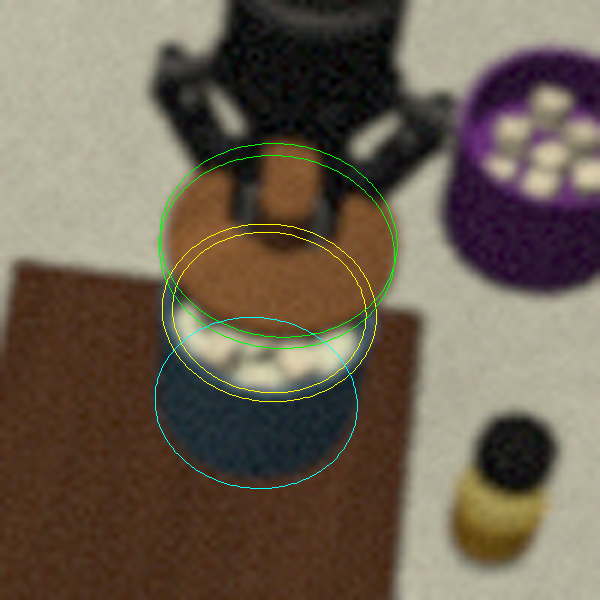

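Relative offsets of lid against canister agree within about 1 mm in both views (both overlays share the same calibration shift). Lowering now, watching the force.

{"name": "apply_moves", "arguments": {"increments": [[-0.5,1,8,-0.1,0,0,1],[0,0,14,0,0,0,1],[0,0,12,0,0,0,1],[0,0,5,0,0,0,1],[0,0,3,0,0,0,1],[0,0,2,0,0,0,1],[0,0,0,0,0,0,1],[0,0,0,0,0,0,1]]}}

```text
t: 7.45
eef_pos: [0.5146, -0.3066, 0.1127]
tool_rot: [-0.0, 1.0, 0.0, -0.0]
contact_force: [0.7, 0.0, -1.1]
gripper_width: 0.287
```

Run:
```python
from h import *
o=st(); plan([.5147,-.3065,.111],Rtool(),1)
```

```text
t 7.45 pos [ 0.5146 -0.3066  0.1127] rotxyz [ 0.03 -0.04 -0.02] F [ 0.71  0.05 -1.13] w 0.287 q [ 0.735  0.52  -0.398  1.822  0.259  0.852  0.213]
|d| 1.7032992412452381
[0.1, -0.1, 1.7, -0.0, 0.0, 0.0]
```

{"name": "apply_moves", "arguments": {"increments": [[0,0,1,0,0,0,1],[0,0,1,0,0,0,1],[0,0,1,0,0,0,1],[0,0,0.5,0,0,0,1],[0,0,0,0,0,0,1],[0,0,0,0,0,0,1],[0,0,0,0,0,0,1],[0,0,0,0,0,0,1]]}}

```text
t: 8.45
eef_pos: [0.5147, -0.3068, 0.1095]
tool_rot: [-0.0, 1.0, 0.0, -0.0]
contact_force: [0.0, 0.7, -1.1]
gripper_width: 0.291
```

Run:
```python
from h import *
import cv2
o=st()
im=imaging.read_camera("side"); cv2.imwrite("pics/s5c.png",cv2.resize(im[90:190,260:370,::-1],None,fx=5,fy=5,interpolation=cv2.INTER_CUBIC))
```

```text
t 8.45 pos [ 0.5147 -0.3068  0.1095] rotxyz [ 0.01 -0.02 -0.01] F [ 0.    0.7  -1.12] w 0.291 q [ 0.734  0.524 -0.397  1.824  0.261  0.845  0.21 ]
```

View pics/s5c.png

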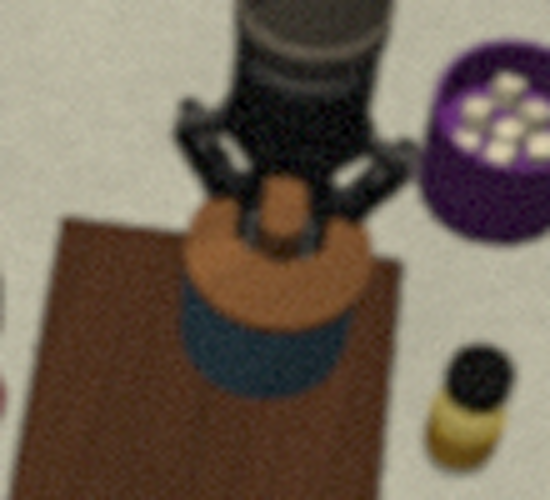

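{"name": "apply_moves", "arguments": {"increments": [[0,0,0.5,0,0,0,1],[0,0,0,0,0,0,1],[0,0,0,0,0,0,-1],[0,0,0,0,0,0,-1],[0,0,0,0,0,0,-1],[0,0,0,0,0,0,-1],[0,0,-10,0,0,0,-1],[0,0,-25,0,0,0,-1]]}}

```text
t: 9.5
eef_pos: [0.5139, -0.3063, 0.144]
tool_rot: [-0.001, 1.0, 0.0, -0.001]
contact_force: [0.2, -0.5, -0.3]
gripper_width: 0.998
```

{"name": "apply_moves", "arguments": {"increments": [[0,0,-35,0,0,0,-1],[0,0,-35,0,0,0,-1],[0,0,-35,0,0,0,-1],[0,-30,-25,0,0,0,-1],[5,-50,-15,0,0,0,-1],[10,-55,0,0,0,0,-1],[15,-55,0,0,0,0,-1],[15,-55,0,0,0,0,-1]]}}

```text
t: 10.5
eef_pos: [0.5615, -0.0612, 0.3028]
tool_rot: [0.002, 1.0, -0.006, 0.004]
contact_force: [0.7, -0.7, 0.3]
gripper_width: 1.002
```

Run:
```python
from h import *
import cv2
o=st()
a=np.linspace(0,2*np.pi,200)
def circ(x,y,z,r): return np.c_[x+r*np.cos(a),y+r*np.sin(a),0*a+z]
for n in ("side","top","wrist"):
    c=imaging.get_calibration(n)
    im=imaging.read_camera(n)[:,:,::-1].copy(); cv2.imwrite(f"pics/{n}6.png",im)
    if n=="side": x0,y0=260,90
    elif n=="top": x0,y0=330,160
    else: continue
    cr=cv2.resize(im[y0:y0+100,x0:x0+100],None,fx=6,fy=6,interpolation=cv2.INTER_CUBIC)
    cv2.imwrite(f"pics/{n}6c.png",cr)
```

```text
t 10.5 pos [ 0.5615 -0.0612  0.3028] rotxyz [-0.26  0.46  0.64] F [ 0.66 -0.66  0.31] w 1.002 q [ 0.457  0.281 -0.564  1.711  0.166  1.188 -0.162]
```

View pics/side6c.png

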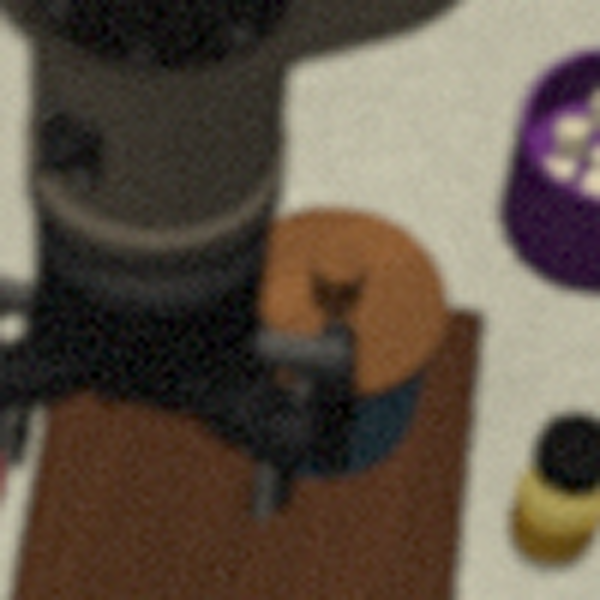

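View pics/top6c.png

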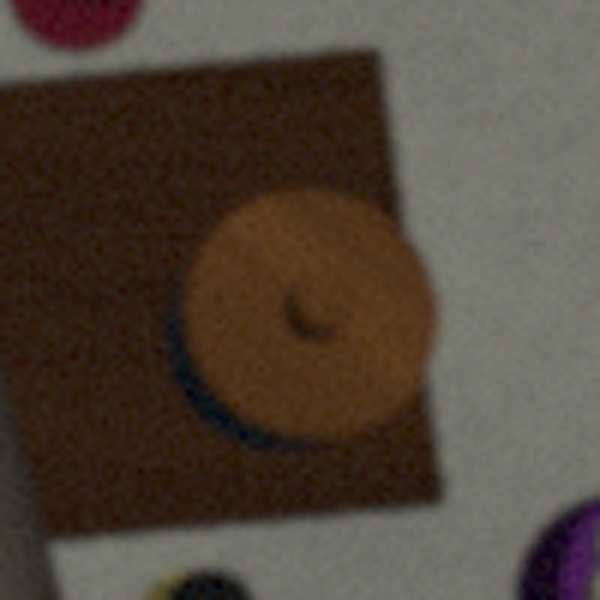

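View pics/wrist6.png

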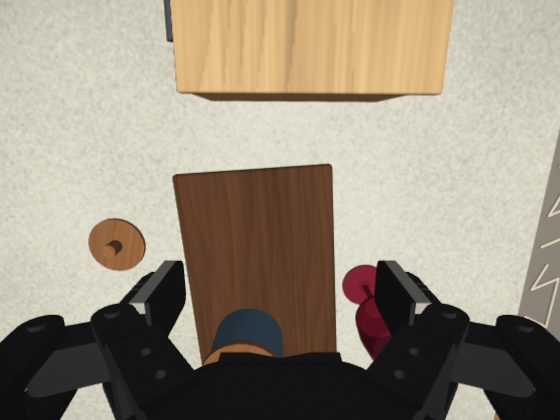

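Run:
```python
from h import *
o=st(); T=imaging.get_calibration("top")
print(ray(T,330+311/6-.4,160+315/6-.4,.104)); plan([.667,.200,.27],Rtool(),6)
```

```text
t 10.65 pos [ 0.5618 -0.0583  0.3027] rotxyz [-0.15  0.46  0.18] F [-0.95 -0.49  0.3 ] w 1.0 q [ 0.455  0.281 -0.567  1.711  0.165  1.188 -0.158]
[ 0.51295002 -0.30693793  0.104     ]
|d| 46.80467008540029
[17.4, -43.1, 5.5, 0.0, -0.1, -0.0]
[17.4, -43.1, 5.5, 0.0, -0.1, -0.0]
[17.4, -43.1, 5.5, 0.0, -0.1, -0.0]
[17.4, -43.1, 5.5, 0.0, -0.1, -0.0]
[17.5, -43.1, 5.5, 0.0, -0.1, -0.0]
[17.5, -43.1, 5.5, 0.0, -0.1, -0.0]
```

{"name": "apply_moves", "arguments": {"increments": [[17.5,-43,5,0,0,0,-1],[17.5,-43,5,0,0,0,-1],[17.5,-43,5,0,-0.2,0,-1],[17.5,-43,5,0,-0.2,0,-1],[17.5,-42,5,0,0,0,-1],[15,-30,5,0,0,0,-1],[3,-11,0,0,0,0,-1],[0,0,0,0,0,0,-1]]}}

```text
t: 11.65
eef_pos: [0.6754, 0.1859, 0.2725]
tool_rot: [0.006, 1.0, -0.012, 0.001]
contact_force: [-0.5, -0.1, -0.5]
gripper_width: 0.996
```

Run:
```python
from h import *
import cv2
o=st(); c=imaging.get_calibration("wrist")
im=imaging.read_camera("wrist")[:,:,::-1]; cv2.imwrite("pics/w7.png",im)
print(proj(c,[[.667,.14,.187],[.667,.26,.187]]))
im=imaging.read_camera("side")[:,:,::-1]; cv2.imwrite("pics/s7.png",im)
cv2.imwrite("pics/s7c.png",cv2.resize(im[90:190,260:370],None,fx=6,fy=6,interpolation=cv2.INTER_CUBIC))
plan([.667,.200,.27],Rtool(),1)
```

```text
t 11.65 pos [0.6754 0.1859 0.2725] rotxyz [-0.71  0.11  1.33] F [-0.5  -0.08 -0.51] w 0.996 q [ 0.013  0.554 -0.58   1.406  0.318  1.277 -0.615]
[[271.6962545  272.52396034]
 [266.35742596 113.3944434 ]]
|d| 17.881395897619882
[-8.8, -15.4, 2.4, 0.8, -0.1, -1.4]
```

View pics/w7.png

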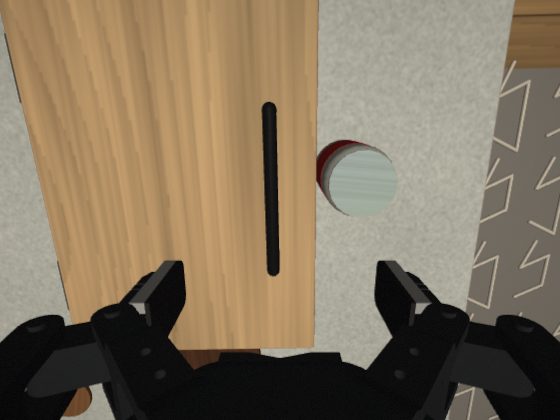

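View pics/s7c.png

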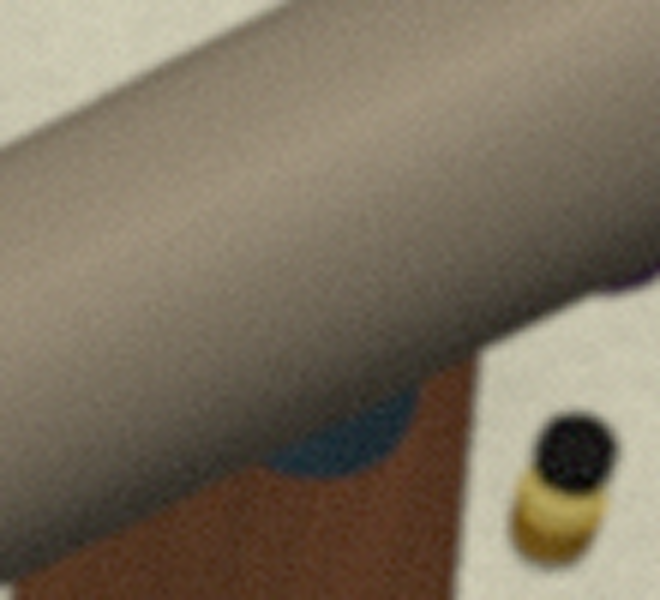

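Bar ends are at (273,272) and (269,105), so the bar centre is about (0.668,0.202), matching the earlier estimate. Descending over it with the jaws open.

{"name": "apply_moves", "arguments": {"increments": [[-8,-15,10,0.7,0,-1.4,-1],[0,0,25,0,0,0,-1],[0,0,28,0,0,0,-1],[0,0,20,0,0,0,-1],[0,0,6,0,0,0,-1],[0,0,0,0,0,0,-1],[0,0,0,0,0,0,-1],[0,0,0,0,0,0,-1]]}}

```text
t: 12.75
eef_pos: [0.6668, 0.198, 0.1833]
tool_rot: [-0.001, 1.0, -0.0, 0.003]
contact_force: [-0.4, 0.5, -0.4]
gripper_width: 0.997
```

Run:
```python
from h import *
import cv2
o=st(); c=imaging.get_calibration("wrist")
im=imaging.read_camera("wrist")[:,:,::-1]; cv2.imwrite("pics/w8.png",im)
print(proj(c,[[.667,.14,.187],[.667,.26,.187]]))
plan([.6675,.200,.170],Rtool(),1)
```

```text
t 12.75 pos [0.6668 0.198  0.1833] rotxyz [0.07 0.37 0.02] F [-0.4   0.49 -0.44] w 0.997 q [ 1.000e-03  6.150e-01 -5.720e-01  1.520e+00  3.590e-01  1.106e+00
 -6.480e-01]
[[282.33987799 372.07521291]
 [282.76609316 138.91790518]]
|d| 13.50820698232887
[0.6, -1.9, 13.4, -0.1, -0.4, -0.0]
```

View pics/w8.png

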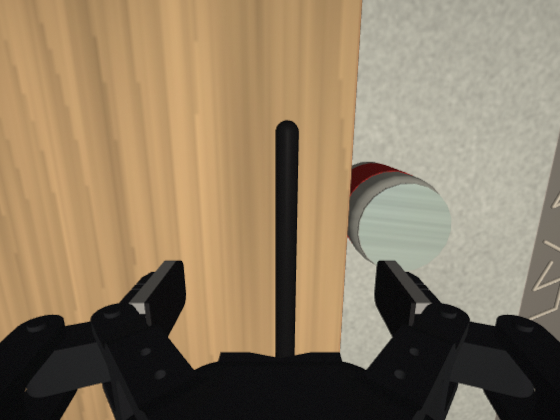

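{"name": "apply_moves", "arguments": {"increments": [[2.5,-2,8,0,-0.3,0,-1],[0,0,5,0,0,0,-1],[0,0,0,0,0,0,-1],[0,0,0,0,0,0,1],[0,0,0,0,0,0,1],[0,0,0,0,0,0,1],[0,0,0,0,0,0,1],[0,0,0,0,0,0,1]], "grip_force": 60}}

```text
t: 13.8
eef_pos: [0.6695, 0.2004, 0.1702]
tool_rot: [-0.001, 1.0, -0.0, 0.001]
contact_force: [-1.5, -0.2, 1.8]
gripper_width: 0.095
```

Run:
```python
from h import *
import cv2
o=st()
im=imaging.read_camera("wrist")[:,:,::-1]; cv2.imwrite("pics/w9.png",im)
```

```text
t 13.8 pos [0.6695 0.2004 0.1702] rotxyz [0.08 0.07 0.02] F [-1.54 -0.24  1.79] w 0.095 q [-0.005  0.635 -0.567  1.518  0.366  1.094 -0.654]
```

View pics/w9.png

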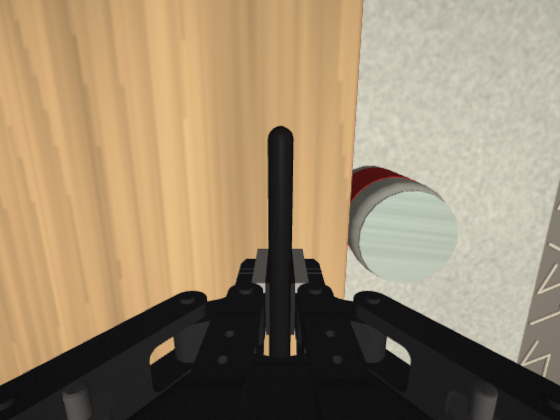

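Bar gripped (opening about 8 mm for the 10 mm bar). Now opening along the hinge arc with the tool turning with the lid: each 2.5° step is [-1.5, 0, -8.5, 0, 2.5, 0] in tool axes.

{"name": "apply_moves", "arguments": {"increments": [[-0.6,0,-3.4,0,1,0,1],[-1.2,0,-6.8,0,2,0,1],[-1.5,0,-8.5,0,2.5,0,1],[-1.5,0,-8.5,0,2.5,0,1],[-1.5,0,-8.5,0,2.5,0,1],[-1.2,0,-6.8,0,2,0,1],[-0.6,0,-3.4,0,1,0,1],[0,0,0,0,0,0,1]]}}

```text
t: 14.85
eef_pos: [0.6561, 0.2005, 0.2174]
tool_rot: [-0.001, 0.992, 0.0, 0.127]
contact_force: [1.4, 0.7, -2.8]
gripper_width: 0.09
```

```bash
cat >> h.py <<'E'
HX=.4745
def lid(o=None):
    o=o or bot.get_obs(); R=R_of(o)
    bar=o["eef_pos"]-R.apply([0,0,.0168])
    d=bar-np.array([HX,0,.14]); th=np.degrees(np.arctan2(d[2],d[0])-np.arctan2(.047,.195))
    r=np.hypot(d[0],d[2]); ti=(Rtool().inv()*R).as_rotvec(degrees=True)
    print("theta",th.round(2),"r",r.round(4),"(.2006) tilt",ti.round(2)); return th
def tgt(th,tilt=None,y=.2004):
    tilt=th if tilt is None else tilt
    t=np.radians(th);b=np.array([.195*np.cos(t)-.047*np.sin(t)+HX,y,.195*np.sin(t)+.047*np.cos(t)+.14])
    R=Rtool(0,tilt); return b+R.apply([0,0,.0168]),R
E
python3 - <<'E'
from h import *
o=st(); lid(o); p,R=tgt(25); plan(p,R,5)
E
```

```text
t 14.85 pos [0.6561 0.2005 0.2174] rotxyz [ 0.16 14.6  -0.04] F [ 1.43  0.73 -2.83] w 0.09 q [-0.019  0.447 -0.554  1.719  0.469  0.857 -0.78 ]
theta 14.29 r 0.2006 (.2006) tilt [ 0.16 14.6  -0.04]
|d| 7.371723023826458
[-1.8, 0.0, -7.2, -0.0, 2.1, 0.0]
[-1.5, 0.0, -7.2, -0.0, 2.1, 0.0]
[-1.3, 0.0, -7.3, -0.0, 2.1, 0.0]
[-1.0, 0.0, -7.3, -0.0, 2.1, 0.0]
[-0.7, 0.0, -7.3, -0.0, 2.1, 0.0]
```

{"name": "apply_moves", "arguments": {"increments": [[-0.6,0,-3.4,0,1,0,1],[-1.2,0,-6.8,0,2,0,1],[-1.8,0,-10.2,0,3,0,1],[-1.8,0,-10.2,0,3,0,1],[-1.8,0,-10.2,0,3,0,1],[-1.5,0,-8.5,0,2.5,0,1],[-0.6,0,-3.4,0,1,0,1],[0,0,0,0,0,0,1]]}}

```text
t: 15.85
eef_pos: [0.6268, 0.2007, 0.2657]
tool_rot: [-0.002, 0.964, 0.0, 0.267]
contact_force: [1.5, 0.5, -3.2]
gripper_width: 0.091
```

Run:
```python
from h import *
o=st(); lid(o); p,R=tgt(50); plan(p,R,8)
```

```text
t 15.85 pos [0.6268 0.2007 0.2657] rotxyz [ 0.27 30.96 -0.05] F [ 1.45  0.53 -3.25] w 0.091 q [-0.112  0.241 -0.486  1.953  0.709  0.613 -1.076]
theta 30.72 r 0.2006 (.2006) tilt [ 0.27 30.96 -0.05]
|d| 8.263483278077171
[-2.6, 0.0, -7.8, -0.0, 2.4, -0.0]
[-2.3, 0.0, -7.9, -0.0, 2.4, -0.0]
[-1.9, 0.0, -8.0, -0.0, 2.4, -0.0]
[-1.6, 0.0, -8.1, -0.0, 2.4, -0.0]
[-1.3, 0.0, -8.2, -0.0, 2.4, -0.0]
[-0.9, 0.0, -8.2, -0.0, 2.4, -0.0]
[-0.6, 0.0, -8.2, -0.0, 2.4, -0.0]
[-0.2, 0.0, -8.3, -0.0, 2.4, -0.0]
```

{"name": "apply_moves", "arguments": {"increments": [[-0.6,0,-3.4,0,1,0,1],[-1.2,0,-6.8,0,2,0,1],[-1.5,0,-8.5,0,2.5,0,1],[-1.5,0,-8.5,0,2.5,0,1],[-1.2,0,-6.8,0,2,0,1],[-0.9,0,-5.1,0,1.5,0,1],[0,0,0,0,0,0,1],[0,0,0,0,0,0,1]]}}

```text
t: 16.85
eef_pos: [0.5988, 0.2009, 0.2935]
tool_rot: [-0.003, 0.931, -0.001, 0.365]
contact_force: [1.3, -0.2, -0.8]
gripper_width: 0.089
```

Run:
```python
from h import *
o=st(); lid(o); p,R=tgt(50); plan(p,R,4)
```

```text
t 16.85 pos [0.5988 0.2009 0.2935] rotxyz [ 0.38 42.81  0.08] F [ 1.26 -0.18 -0.83] w 0.089 q [-0.231  0.121 -0.428  2.123  1.098  0.525 -1.519]
theta 42.21 r 0.2006 (.2006) tilt [ 0.38 42.81  0.08]
|d| 6.710334191168487
[-1.5, 0.1, -6.5, -0.1, 1.8, -0.1]
[-1.3, 0.1, -6.6, -0.1, 1.8, -0.1]
[-1.0, 0.1, -6.6, -0.1, 1.8, -0.1]
[-0.8, 0.1, -6.7, -0.1, 1.8, -0.1]
```

{"name": "apply_moves", "arguments": {"increments": [[-0.5,0,-2.5,0,0.7,0,1],[-0.8,0,-5,0,1.4,0,1],[-1,0,-6,0,1.7,0,1],[-1,0,-6,0,1.7,0,1],[-0.8,0,-5,0,1.4,0,1],[-0.5,0,-2,0,0.5,0,1],[0,0,0,0,0,0,1],[0,0,0,0,0,0,1]]}}

```text
t: 17.85
eef_pos: [0.577, 0.2009, 0.3088]
tool_rot: [-0.004, 0.905, -0.002, 0.426]
contact_force: [1.2, -0.1, -1.9]
gripper_width: 0.095
```

Run:
```python
from h import *
import cv2
o=st(); lid(o); p,R=tgt(50); plan(p,R,1)
for n in ("side","top"):
    im=imaging.read_camera(n)[:,:,::-1]; cv2.imwrite(f"pics/{n}10.png",im)
    if n=="side": cv2.imwrite("pics/s10c.png",cv2.resize(im[90:220,220:390],None,fx=4.5,fy=4.5,interpolation=cv2.INTER_CUBIC))
o=st(); lid(o)
```

```text
t 17.85 pos [0.577  0.2009 0.3088] rotxyz [ 0.45 50.44  0.18] F [ 1.25 -0.13 -1.85] w 0.095 q [-0.286  0.064 -0.437  2.228  1.405  0.559 -1.87 ]
theta 49.93 r 0.2006 (.2006) tilt [ 0.45 50.44  0.18]
|d| 0.6257133345216095
[-0.2, 0.5, -0.2, -0.3, -0.4, -0.3]
t 17.95 pos [0.577  0.201  0.3088] rotxyz [ 0.45 50.45  0.18] F [ 1.46  0.78 -0.82] w 0.092 q [-0.286  0.064 -0.438  2.229  1.405  0.559 -1.87 ]
theta 49.94 r 0.2006 (.2006) tilt [ 0.45 50.45  0.18]
```

View pics/side10.png

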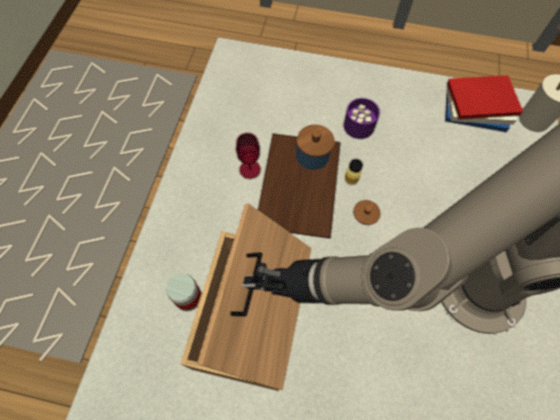

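View pics/top10.png

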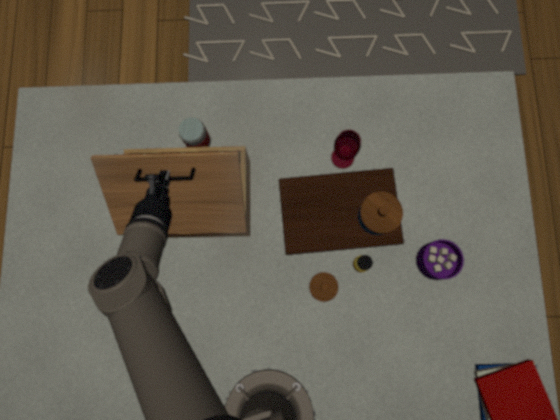

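View pics/s10c.png

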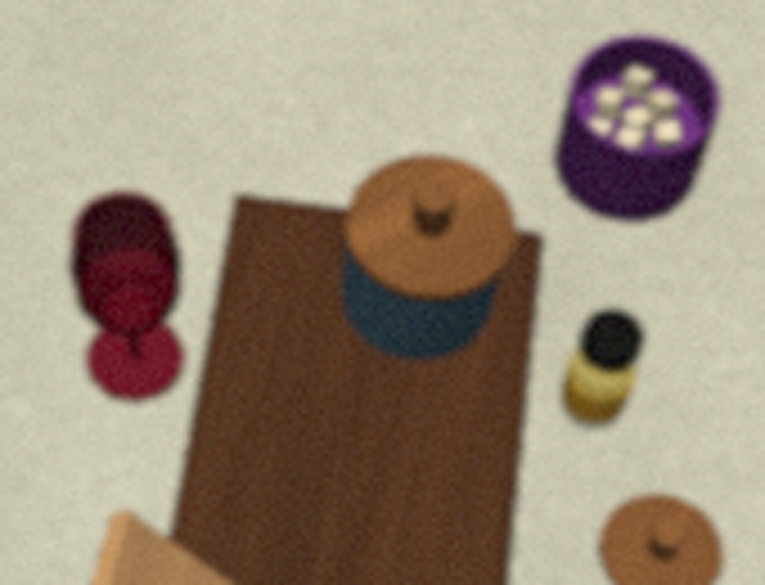

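Lid held at about 50°; the canister wears its lid. A final numeric check on both before handing in.

Run:
```python
from h import *
S=imaging.get_calibration("side");T=imaging.get_calibration("top")
print("disc side",ray(S,315.4,139.8,.104),"top",ray(T,381.5,212.5,.104))
for th in (45,50,55):
    t=np.radians(th); e=lambda x,z:(HX+x*np.cos(t)-z*np.sin(t),.14+x*np.sin(t)+z*np.cos(t))
    x,z=e(.232,.0); x2,z2=e(.232,.012)
    print(th,proj(S,[[x,.039,z],[x2,.039,z2]]).round(1).tolist(),proj(T,[[x,.364,z],[x2,.364,z2]]).round(1).tolist())
o=st(); print(o["joint_vel"].round(4)); lid(o)
```

```text
disc side [ 0.51243161 -0.306676    0.104     ] top [ 0.51189414 -0.30704043  0.104     ]
45 [[236.6, 204.9], [240.1, 203.9]] [[95.1, 149.8], [93.3, 152.3]]
50 [[242.9, 203.4], [247.0, 202.6]] [[92.1, 154.4], [90.3, 157.4]]
55 [[250.0, 202.2], [254.5, 201.7]] [[89.2, 159.8], [87.6, 163.3]]
t 17.95 pos [0.577  0.201  0.3088] rotxyz [ 0.45 50.45  0.18] F [ 1.46  0.78 -0.82] w 0.092 q [-0.286  0.064 -0.438  2.229  1.405  0.559 -1.87 ]
[ 0.0004 -0.0008 -0.0003 -0.0006  0.0017  0.0022 -0.0027]
theta 49.94 r 0.2006 (.2006) tilt [ 0.45 50.45  0.18]
```

```bash
python3 -c "
from h import *
print(bot.hand_in()); o=st(); lid(o)"
```

```text
the job is handed in; nothing more can be done
None
the job is handed in; nothing more can be done
```

The bamboo lid is on the blue canister and let go. The arm is still gripping the bin's handle, holding its lid open at about 50°. I handed the job in after 17.95 s of the 51 s allowed; no verdict is reported.

- **Bamboo lid:** I used the lid on the board, whose disc measures 55 mm in radius; the smaller one on the counter was left alone. After release its disc centre measured (0.512, -0.307) in both cameras, about 2 mm from where I had measured the canister's mouth. It looked level and fully home. I judged that from the images and the lowering height, because there was no clear contact force when it seated.
- **Bin lid:** The arm's position puts the lid at 49.9°, and the lid's corners in the side and top pictures agree with 50° to about 2 pixels. The last reading showed the arm at rest, and the grip was commanded at 60 N.
- **Other things:** The canister, wine glass, tin and spice jar look unmoved in the last pictures. I did not measure their positions again.
- **Disagreement:** The wrist camera read 2–3 mm differently from the other two cameras, so I relied on it only for relative offsets.

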